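Stand a table lamp's foot up and rebuild its column

TASK

The bedside lamp being rebuilt on the bench has been knocked over: gently stand its marble foot upright with the steel stem pointing up, easing it down so that it does not slam. Then slide the tall wooden column, flanged end down, over the stem until it sits flat on the marble, and after it the short brass cap, wide end down, until it sits flat on the column; lower each one all the way rather than letting it drop, and let go. Leave the other parts and tools on the bench where they are.

Things in the scene. Friction and masses are not known exactly. Their poses are not given: they have to be found in the camera images.
- stand: lamp stand, 0.6 to 0.85 kg: square white marble foot 90 x 90 x 30 mm thick, a round steel stem 12 mm in diameter rising from the middle of its top. Origin: centre of the foot's underside; z axis: along the stem to its top. At first it lies on a side of the foot, the stem level 45 mm above the bench, pointing anywhere. Centre of mass 23 mm from the underside. Upright, its origin is at z = 0
- seat (a point): point on the stand's axis at the foot's upper face, 30 mm above the underside: where the centre of the column's underside must come
- cap_seat (a point): point on the stand's axis 115 mm above the underside: the height of the column's top once seated, where the centre of the cap's underside must come
- stem_top (a point): top end of the stem, on its axis, 160 mm from the foot's underside; the last 8 mm taper to 7 mm diameter. The stem is smooth: pinched lightly across (5 to 10 N) near the top it turns between the finger pads, so the stand can be led upright in an arc about the foot's lower edge; within 60 degrees of upright it would fall upright by itself if let go
- column: turned wooden lamp column, about 70 g, 85 mm tall, a plain 32 mm diameter cylinder with a 44 mm diameter flange at the bottom (the lowest 12 mm, easing into the cylinder at 22 mm), bored right through 15 mm diameter. Origin: centre of its underside; z axis up its bore. Stands upright, flange down, on the rubber mat
- cap: brass cap, about 80 g, 28 mm tall: 40 mm diameter for the lowest 18 mm, then narrowing to a 25 mm diameter neck, bored right through 15 mm diameter. Origin: centre of its underside; z axis up its bore. Stands upright, wide end down, on the rubber mat
- holder: bystander: white porcelain lampholder, 49 mm diameter, 56 mm tall, standing on the rubber mat. Origin: centre of its underside
- shade_ring: bystander: flat brass ring, 52 mm outer and 40 mm inner diameter, 10 mm tall, lying on the rubber mat. Origin: centre of its underside
- jar: bystander: small amber screw jar, 54 mm diameter, 62 mm tall, standing beside the stand on the cork sheet. Origin: centre of its underside
- driver: bystander: screwdriver 150 mm long lying beside the stand on the cork sheet. Origin: middle of its length at its underside; x axis along it
- glue: bystander: white glue bottle, 56 mm diameter, 165 mm tall, standing at the back between the two mats. Origin: centre of its underside
- mug: bystander: mug, 80 mm diameter, 90 mm tall, at one side. Origin: centre of its underside
- tin: bystander: flat steel tin, 72 mm diameter, 55 mm tall, at the other side. Origin: centre of its underside
- cork: thin round cork sheet, 270 mm diameter, flat on the bench: the stand, jar and screwdriver lie on it. Origin: its centre
- mat: thin rubber mat, 220 x 220 mm, flat on the bench: column, cap, lampholder and brass ring stand on it near its four corners, in any order, neighbours 85 to 115 mm apart between centres. Origin: its centre
- spanner: bystander: open-ended spanner 160 mm long lying flat between the two mats, towards the robot. Origin: middle of its length at its underside; x axis along it
There are look-alikes about, which are no part of the job. Several things have the shape of the column; the one meant has the colours described above.

How it is judged:
By the outcome, as a careful person would: the job done as asked, in the order asked, and still so for the second after the job is handed in, with the robot touching nothing.
It also fails if it takes over 72 s, if anything falls off the work surface, if the arm or the gripper's body presses on something with over 40 N, if the wrist force passes 120 N, or if a joint passes its speed limit or range.

ROBOT

A 6-joint arm with a two-finger parallel gripper is mounted at the origin on the work surface. World frame = base frame: x ahead of the robot, y to its left, z up, the work surface at z = 0. Lengths are in m, angles in rad, forces in N, time in s.
With the tool pointing down it reaches from about 0.225 to 0.875 m from the base axis. Payload 3.4 kg.
Tool frame: the origin (TCP) lies midway between the tips of the shut fingers; the grasp point (between the pads) lies 19 mm behind it; z points along the fingers, y is the line along which they close (so a half turn about z gives the same grasp; the last joint's range is limited). The gripper opens to 85 mm and grips with 20 to 120 N. Pads are 22 mm wide; open, the fingers measure 114 mm over their backs; the gripper's body (76 mm by 85 mm) begins 54 mm behind the grasp point. The pads swing forward as they close: fully open they stand 13 mm farther back than shut.
Start: joints at [-1.375, 0.276, 1.505, -0, 1.361, -0.121], TCP at [0.179, -0.546, 0.231] pointing down, gripper open.
Joint ranges: [-2.89, 2.89], [-0.75, 2.08], [0.22, 2.7], [-1.18, 4.32], [0.11, 2.71], [-2.7, 2.7]. Speed limits (rad/s): [2.57, 2.57, 3.14, 3.14, 3.14, 3.14].

INTERFACE

Orientations are given as a unit quaternion [x, y, z, w].
In Python, from rig import read_state, get_image, get_calibration, finish_job gives the robot as it stands. The module is installed in compiled form; this text tells all that it offers.
- The arm moves only by the tool step_arm, never from a script. Its argument "plan" is a list of rows, each a list of 5 numbers: the gripper command: -1 is fully open, 1 is shut, values between are in proportion, then the shift along the tool's x, y, z in mm, then the turn about the tool's z in degrees. A call has 1 to 20 rows; each row shifts and turns the commanded pose from where the row before left it, along the tool's axes as they then stand; what a row does not reach is not made up. A row lasts 1/12 s, in which the tool goes at most 41.7 mm and 7.16 degrees, less where a joint would pass 70% of its speed; a pose out of reach is approached as far as the arm can. A call with a gripper value outside its range is refused whole. The fingers move at their own pace and stop on an object; "newtons" is the grip in N (left out, the last holds). Time passes only in rows, so rows that do not move let the fingers close. It gives the time, the measured TCP pose, the force, the opening and the grip force at its end, in the units of the state.
- read_state(): the state, without advancing time (a new reading comes with each control period).
- get_image(name): name is "scene" or "side" or "wrist"; returns (picture, depth): 400x640x3 uint8, red, green, blue; 400x640 float32, m along the optical axis (not along the pixel's ray), 0 where there is no reading.
- get_calibration(name): a dict with "intrinsics" (3x3 intrinsics, pixels), "eye" and "rotation" of the camera in the world; the wrist camera has in their place "tool_from_camera" (4x4, takes a point from camera to tool coordinates, whose origin is the TCP and whose axes are the flange's). Camera axes: x right, y down, z forward; pixel columns grow to the right and rows downward; lengths in m; the calibration is good to about 2 mm. The wrist camera is an equidistant fisheye: a pixel r from the principal point sees the ray r / f radians off the axis. A picture is of the moment at which its call begins: read the wrist's pose just before it. get_calibration takes no time and is no camera call.
- finish_job(): hands the job in; it is judged then, once.
The state is a dict: "t": time; "qpos": joint angles; "dq": joint speeds; "tau": joint torques, N m; "tool_pos": TCP position; "eef_rot": TCP orientation; "force": force on the tool from outside, world axes, zero at the start; "ft_torque": the same for the moment, N m; "finger_gap": opening from 0.0 (shut) to 1.0 (fully open); "grip_force": force on a finger pad.
Only numpy, scipy, OpenCV 4.12 (cv2) and the standard library are available. Lean on these libraries where they do the work, as an engineer would, in place of code of your own. Each camera call takes 0.05 s, during which the arm holds its last target. There are 200 camera calls.

## Working session

There is one attempt and no reset: what is moved stays moved. The work goes in short steps, Python scripts to look and compute and a tool call to move; the robot and the scene stay as the last step left them, time stands still between calls to the robot, and variables do not carry over. Pictures are saved under pics/ and viewed, at most 13 in all, crops included, and the job is handed in when it is done.

Besides the shell and the picture viewer there is one more tool, called after ">>>" in YAML: its name, and indented under it one key for each argument. step_arm: Moves the arm, as the interface text tells. Its arguments: {"type":"object","properties":{"plan":{"type":"array"},"newtons":{"type":"number"}},"required":["plan"]}

```bash
mkdir -p pics; python3 - <<'E'
from rig import *
import cv2,numpy as np
for n in("scene","side"):
    p,d=get_image(n); cv2.imwrite(f"pics/{n}0.png",p[:,:,::-1]); np.savez(f"{n}0.npz",p=p,d=d)
    print(n,get_calibration(n))
print(get_calibration("wrist")); s=read_state(); print(s)
E
```

```text
scene {'intrinsics': array([[491.52270048,   0.        , 325.402857  ],
       [  0.        , 491.52270048, 190.49895286],
       [  0.        ,   0.        ,   1.        ]]), 'eye': array([1.03883652, 0.9784625 , 0.95519856]), 'rotation': array([ 0.22238953,  0.8725751 , -0.42422931, -0.09583885])}
side {'intrinsics': array([[445.36943232,   0.        , 323.1721175 ],
       [  0.        , 445.36943232, 199.93500939],
       [  0.        ,   0.        ,   1.        ]]), 'eye': array([ 0.32838244, -0.8154228 ,  1.11744487]), 'rotation': array([ 0.93583802, -0.12344338,  0.0431992 , -0.32726559])}
{'intrinsics': array([[309.70691629,   0.        , 316.75383161],
       [  0.        , 309.70691629, 195.74024641],
       [  0.        ,   0.        ,   1.        ]]), 'tool_from_camera': array([[ 1.40398024e-04, -9.52935629e-01, -3.03172670e-01,
         7.70785828e-02],
       [ 9.99999531e-01, -1.56711854e-04,  9.55674095e-04,
        -4.47604487e-04],
       [-9.58206646e-04, -3.03172662e-01,  9.52935160e-01,
        -1.42832389e-01],
       [ 0.00000000e+00,  0.00000000e+00,  0.00000000e+00,
         1.00000000e+00]])}
{'t': 0.1, 'qpos': array([-1.37502361e+00,  2.76583367e-01,  1.50601277e+00, -1.22859412e-05,
        1.36068695e+00, -1.20984226e-01]), 'dq': array([-8.43865278e-04,  3.28747131e-04, -1.98470400e-03, -9.29687120e-05,
       -2.63456209e-04,  5.13135558e-04]), 'tau': array([ 1.07585896e-03, -4.17698300e+01, -2.46404600e+01, -2.60207808e-04,
        5.81923669e-03,  1.36100965e-06]), 'tool_pos': array([ 0.17901303, -0.54593542,  0.23049428]), 'eef_rot': array([ 9.87483769e-01,  1.57718393e-01, -3.76013412e-05, -8.44397963e-04]), 'force': array([1.10529142, 0.20804557, 0.48531436]), 'ft_torque': array([-0.05072796, -0.02899381, -0.00853778]), 'grip_force': 0.0, 'finger_gap': 0.9987670726233777}
```

View pics/scene0.png

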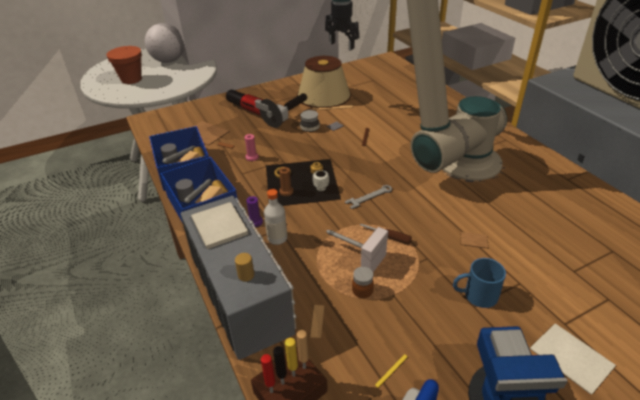

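View pics/side0.png

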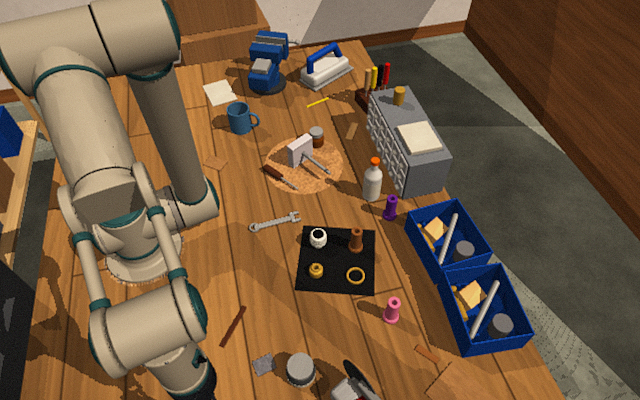

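Side view: candidates for the column are the brown one on the mat (356,238), purple (390,207), pink (392,309) and the tan one on the cabinet (399,96). The wooden one on the mat is the match. The cap is the brass piece at (316,270); the ring is at (356,275) and the holder at (318,238). The stand's foot is at (300,150) with its stem pointing to about (328,172), the jar is at (316,135) and the driver at (278,177).

```bash
cat > h.py <<'E'
import numpy as np, cv2
from scipy.spatial.transform import Rotation as R
from rig import *
def cloud(n,p=None,d=None):
    c=get_calibration(n);K=c["intrinsics"]
    v,u=np.mgrid[:400,:640]
    P=np.stack([(u-K[0,2])/K[0,0]*d,(v-K[1,2])/K[1,1]*d,d],-1)
    return P@R.from_quat(c["rotation"]).as_matrix().T+c["eye"]
def ray(n,u,v,z):
    c=get_calibration(n);K=c["intrinsics"]
    r=R.from_quat(c["rotation"]).apply([(u-K[0,2])/K[0,0],(v-K[1,2])/K[1,1],1.]);e=c["eye"]
    return e+r*(z-e[2])/r[2]
E
python3 - <<'E'
from h import *
a=np.load("side0.npz");p,d=a["p"],a["d"];W=cloud("side",d=d)
cv2.imwrite("pics/crop1.png",cv2.resize(p[118:298,238:418,::-1],None,fx=3.3,fy=3.3,interpolation=cv2.INTER_CUBIC))
for nm,u,v in[("column",356,232),("cap",316,268),("holder",318,236),("ring",364,270),("foot",300,150),("jar",316,130),("tip",328,172),("mat",336,262),("cork",330,150),("glue",374,165)]:
    print(nm,W[v,u].round(3))
b=np.load("scene0.npz");Ws=cloud("scene",d=b["d"])
for nm,u,v in[("column",285,172),("foot",374,245),("tip",330,233)]: print("sc",nm,Ws[v,u].round(3))
# high pts over mat and cork
for nm,Q in(("side",W),("scene",Ws)):
    x,y,z=Q[...,0],Q[...,1],Q[...,2]
    col=(a if nm=="side" else b)["p"]
    m=((z>0.01)&(z<0.3)&(d>0 if nm=="side" else b["d"]>0)&(x>.2)&(x<.8)&(y>-.4)&(y<.3)).astype(np.uint8)
    k,l,st,ce=cv2.connectedComponentsWithStats(m)
    for i in range(1,k):
        if st[i,4]>25:
            q=Q[l==i];t=q[q[:,2]>q[:,2].max()-.006]; print(nm,st[i],"top",t.mean(0).round(3),"ext",q.min(0).round(3),q.max(0).round(3),np.median(col[l==i],0))
E
```

```text
column [ 0.606 -0.144  0.066]
cap [ 0.474 -0.197  0.011]
holder [ 0.499 -0.124  0.058]
ring [ 0.606 -0.231 -0.002]
foot [0.527 0.22  0.064]
jar [0.602 0.3   0.064]
tip [0.594 0.113 0.05 ]
mat [ 0.536 -0.187  0.001]
cork [0.64  0.252 0.003]
glue [0.705 0.012 0.157]
sc column [ 0.604 -0.137  0.085]
sc foot [0.541 0.258 0.09 ]
sc tip [0.595 0.13  0.05 ]
side [ 367  101   40   94 1263] top [0.799 0.119 0.157] ext [ 0.787 -0.015  0.01 ] [0.8   0.3   0.162] [99. 92. 85.]
side [287 129  44  45 873] top [0.529 0.235 0.093] ext [0.485 0.109 0.01 ] [0.625 0.3   0.097] [167. 147. 137.]
side [363 156  20  44 625] top [0.712 0.025 0.167] ext [ 0.682 -0.007  0.01 ] [0.738 0.045 0.171] [148. 119. 104.]
side [263 164  36  25 187] top [0.424 0.193 0.028] ext [0.397 0.101 0.01 ] [0.491 0.226 0.031] [87. 42. 23.]
side [191 171  29  50 808] top [ 0.216 -0.039  0.298] ext [ 0.2   -0.051  0.101] [0.248 0.073 0.3  ] [109.  94.  75.]
side [383 194  15  25 264] top [ 0.744 -0.069  0.088] ext [ 0.721 -0.089  0.01 ] [ 0.763 -0.051  0.093] [66.  24.  78.5]
side [ 405  208   53   99 1399] top [ 0.779 -0.271  0.0
[... 1053 characters left out ...]
  14  25 229] top [ 0.626 -0.379  0.085] ext [ 0.606 -0.394  0.01 ] [ 0.646 -0.358  0.087] [116.  59.  65.]
scene [ 198  145   88  133 1120] top [0.797 0.158 0.154] ext [ 0.721 -0.399  0.01 ] [0.8   0.299 0.158] [53. 43. 72.]
scene [311 162  18  28 334] top [ 0.5   -0.109  0.057] ext [ 0.447 -0.215  0.01 ] [ 0.524 -0.081  0.06 ] [112.5 101.   80.5]
scene [279 167  14  27 274] top [ 0.603 -0.148  0.085] ext [ 0.566 -0.259  0.01 ] [ 0.625 -0.125  0.089] [73. 45. 26.]
scene [264 189  23  54 878] top [0.71  0.03  0.165] ext [0.683 0.013 0.011] [0.739 0.059 0.17 ] [107.  96.  82.]
scene [ 326  224   86   66 1316] top [0.528 0.241 0.09 ] ext [0.395 0.103 0.01 ] [0.627 0.3   0.094] [118. 103.  92.]
```

View pics/crop1.png

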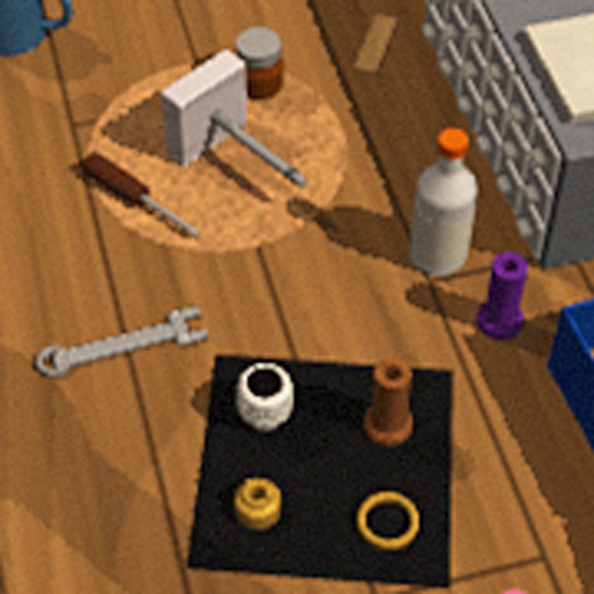

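The crop confirms the brown wooden column at crop (390,400), the brass cap at (258,503), and the stem running from (215,118) to (300,183), clear of the driver and jar. Moving above the stem end next.

>>> step_arm:
  plan:
    - [0,30,-26,0,0]
    - [0,30,-26,0,0]
    - [0,30,-26,0,0]
    - [0,30,-26,0,0]
    - [0,30,-26,0,0]
    - [0,30,-26,0,0]
    - [0,30,-26,0,0]
    - [0,30,-26,0,0]
    - [0,30,-26,0,0]
    - [0,30,-26,0,0]
    - [0,30,-26,0,0]
    - [0,30,-26,0,0]
    - [0,30,-26,0,0]
    - [0,30,-26,0,0]
    - [0,30,-26,0,0]
    - [0,30,-26,0,0]
    - [0,30,-26,0,0]
    - [0,30,-26,0,0]
    - [0,30,-26,0,0]
    - [0,28,-25,0,0]

```text
t: 1.77
tool_pos: [0.5863, 0.1352, 0.2307]
eef_rot: [0.987, 0.158, -0.0, 0.0]
force: [0.0, -1.2, -0.0]
finger_gap: 0.499
grip_force: 0.0
```

>>> step_arm:
  plan:
    - [0,0,0,0,-7.1]
    - [0,0,0,0,-7.1]
    - [0,0,0,0,-7.1]
    - [0,0,0,0,-7.1]
    - [0,0,0,0,-7.1]
    - [0,0,0,0,-7.1]
    - [0,0,0,0,-7.1]
    - [0,0,0,0,-7.1]
    - [0,0,0,0,-7.1]
    - [0,0,0,0,-7.1]
    - [0,0,0,0,-7.1]
    - [0,0,0,0,-7.1]
    - [0,0,0,0,-7.1]
    - [0,0,0,0,-7.1]
    - [0,0,0,0,0]
    - [0,0,0,0,0]

```text
t: 3.1
tool_pos: [0.5855, 0.133, 0.2309]
eef_rot: [0.52, 0.854, -0.0, -0.0]
force: [0.4, 0.2, -0.1]
finger_gap: 0.5
grip_force: 0.0
```

```bash
cat >> h.py <<'E'
def wcloud(p,d,s):
    "wrist fisheye depth -> world points; also returns tool-to-world"
    c=get_calibration("wrist");K=c["intrinsics"];T=c["tool_from_camera"]
    v,u=np.mgrid[:400,:640]
    a=(u-K[0,2])/K[0,0];b=(v-K[1,2])/K[1,1];r=np.hypot(a,b)+1e-9
    t=np.tan(np.minimum(r,1.4))/r
    P=np.stack([a*t*d,b*t*d,d],-1)
    P=P@T[:3,:3].T+T[:3,3]
    return R.from_quat(s["eef_rot"]).apply(P.reshape(-1,3)).reshape(P.shape)+s["tool_pos"]
def wshot(name):
    s=read_state();p,d=get_image("wrist");cv2.imwrite(f"pics/{name}.png",p[:,:,::-1]);np.savez(name+".npz",p=p,d=d)
    x=R.from_quat(s["eef_rot"]).as_matrix()
    print("tcp",s["tool_pos"].round(4),"xang",np.degrees(np.arctan2(x[1,0],x[0,0])).round(2),"t",s["t"],"f",s["force"].round(1),"grip",s["grip_force"],"gap",s["finger_gap"])
    return s,p,wcloud(p,d,s),d
E
python3 - <<'E'
from h import *
s,p,W,d=wshot("w1")
x,y,z=W[...,0],W[...,1],W[...,2]
def fit(Q,nm):
    z=Q[:,2];q=Q[(z>.038)&(z<.056)]
    pr=(q[:,:2]-[.529,.238])@np.array([.463,-.886]);e=(q[:,:2]-[.529,.238])@np.array([.886,.463])
    k=(pr>.03)&(pr<.15)&(abs(e)<.03);q=q[k]
    m=q.mean(0);D=np.linalg.svd(q[:,:2]-m[:2])[2][0];D*=np.sign(-D[1])
    t=((q-m)[:,:2]@D);print(nm,len(q),"mean",m.round(4),"dir",D.round(4),np.degrees(np.arctan2(D[1],D[0])).round(2),"tip",(m[:2]+D*t.max()).round(4))
    f=Q[(z>.085)&(z<.1)&(np.linalg.norm(Q[:,:2]-[.529,.238],axis=1)<.08)]
    if len(f)>5: print(" foot",len(f),cv2.minAreaRect((f[:,:2]*1000).astype(np.float32)))
fit(W[d>0],"wrist")
for n in("side","scene"): b=np.load(n+"0.npz");fit(cloud(n,d=b["d"])[b["d"]>0],n)
E
```

```text
tcp [0.5855 0.133  0.2309] xang 117.37 t 3.1 f [ 0.4  0.2 -0.1] grip 0.0 gap 0.49961798219499853
wrist 1172 mean [0.5675 0.1634 0.0499] dir [ 0.481  -0.8767] -61.25 tip [0.5963 0.111 ]
 foot 3103 ((525.9566650390625, 237.85366821289062), (90.00739288330078, 30.750080108642578), 29.262861251831055)
side 113 mean [0.5714 0.1582 0.0503] dir [ 0.4884 -0.8726] -60.77 tip [0.5989 0.1091]
 foot 196 ((529.7196655273438, 235.29867553710938), (91.93382263183594, 34.910980224609375), 27.80044174194336)
scene 173 mean [0.5714 0.1639 0.0483] dir [ 0.4776 -0.8786] -61.47 tip [0.5994 0.1125]
 foot 312 ((527.47265625, 240.1796875), (92.37328338623047, 31.3306827545166), 29.267776489257812)
```

View pics/w1.png

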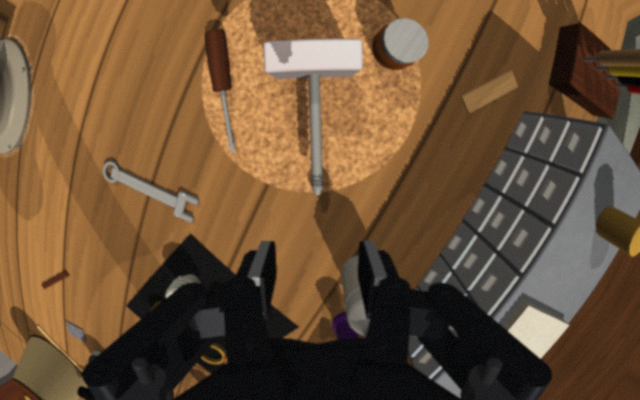

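The wrist view shows the stem from (315,75) to (318,190), the foot at (313,57) and the jar at (402,43). The stem tip measured in the wrist view agrees with the foot centre plus 145 mm along the axis. Going down to 138 mm along the stem and pinching lightly.

>>> step_arm:
  plan:
    - [0,-2.4,-1.3,20,-1.6]
    - [0,0,0,30,0]
    - [0,0,0,30,0]
    - [0,0,0,30,0]
    - [0,0,0,30,0]
    - [0,0,0,25,0]
    - [0,0,0,20,0]
    - [0,0,0,15,0]
    - [0,0,0,5,0]
    - [0,0,0,0,0]
    - [0.5,0,0,0,0]
    - [0.6,0,0,0,0]
    - [0.65,0,0,0,0]
    - [0.7,0,0,0,0]
    - [0.7,0,0,0,0]
    - [1,0,0,0,0]
    - [1,0,0,0,0]
    - [1,0,0,0,0]
    - [1,0,0,0,0]
  newtons: 20

```text
t: 4.73
tool_pos: [0.5862, 0.1301, 0.0266]
eef_rot: [0.506, 0.862, 0.0, 0.001]
force: [2.0, -2.2, 1.6]
finger_gap: 0.129
grip_force: 20.3
```

>>> step_arm:
  plan:
    - [1,0,0,0,0]
    - [1,0,0,0,0]
    - [1,0,0,0,0]
  newtons: 8

```text
t: 4.98
tool_pos: [0.5862, 0.1301, 0.0265]
eef_rot: [0.506, 0.862, 0.0, 0.001]
force: [1.8, -1.7, 1.5]
finger_gap: 0.128
grip_force: 20.3
```

```bash
python3 - <<'E'
import numpy as np
L,h=138,45
th=np.radians(np.r_[np.arange(0,91,4.5),90])
X=L*np.cos(th)-h*np.sin(th);Z=L*np.sin(th)+h*np.cos(th)
print(np.c_[np.degrees(th[1:]),-np.diff(X),np.diff(Z)].round(1).tolist(), X[-1]-X[0],Z[-1]-Z[0],Z.max())
E
```

```text
[[4.5, 4.0, 10.7], [9.0, 4.8, 10.3], [13.5, 5.6, 9.9], [18.0, 6.3, 9.5], [22.5, 7.1, 8.9], [27.0, 7.7, 8.4], [31.5, 8.4, 7.7], [36.0, 9.0, 7.0], [40.5, 9.5, 6.3], [45.0, 9.9, 5.6], [49.5, 10.4, 4.8], [54.0, 10.7, 3.9], [58.5, 11.0, 3.1], [63.0, 11.2, 2.2], [67.5, 11.3, 1.3], [72.0, 11.4, 0.4], [76.5, 11.4, -0.5], [81.0, 11.3, -1.4], [85.5, 11.2, -2.2], [90.0, 11.0, -3.1], [90.0, -0.0, 0.0]] -183.0 93.0 145.1515639956038
```

>>> step_arm:
  plan:
    - [0.77,0,0,0,0]
    - [0.77,0,0,0,0]
    - [0.77,0,0,0,0]

```text
t: 5.23
tool_pos: [0.5862, 0.1302, 0.0265]
eef_rot: [0.506, 0.862, 0.0, 0.001]
force: [2.3, -2.0, 1.9]
finger_gap: 0.135
grip_force: 20.4
```

>>> step_arm:
  plan:
    - [0.745,0,0,0,0]
    - [0.745,0,0,0,0]
    - [0.745,0,0,0,0]

```text
t: 5.48
tool_pos: [0.5862, 0.1302, 0.0265]
eef_rot: [0.506, 0.862, 0.0, 0.001]
force: [2.1, -2.3, 2.9]
finger_gap: 0.13
grip_force: 20.4
```

>>> step_arm:
  plan:
    - [0.73,0,0,0,0]
    - [0.73,0,0,0,0]
    - [0.73,0,0,0,0]

```text
t: 5.73
tool_pos: [0.5862, 0.1301, 0.0265]
eef_rot: [0.506, 0.862, 0.0, 0.001]
force: [3.7, -3.2, 2.2]
finger_gap: 0.137
grip_force: 8.7
```

About 8.7 N is a light pinch. Leading the first 45° of the arc.

>>> step_arm:
  plan:
    - [0.73,2,0,-5.4,0]
    - [0.73,2,0,-5.3,0]
    - [0.73,2.4,0,-5.2,0]
    - [0.73,2.4,0,-5.1,0]
    - [0.73,2.8,0,-5,0]
    - [0.73,2.8,0,-4.9,0]
    - [0.73,3.1,0,-4.8,0]
    - [0.73,3.2,0,-4.7,0]
    - [0.73,3.5,0,-4.5,0]
    - [0.73,3.6,0,-4.4,0]
    - [0.73,3.8,0,-4.2,0]
    - [0.73,3.9,0,-4.2,0]
    - [0.73,4.2,0,-3.9,0]
    - [0.73,4.2,0,-3.8,0]
    - [0.73,4.5,0,-3.5,0]
    - [0.73,4.5,0,-3.5,0]
    - [0.73,4.7,0,-3.2,0]
    - [0.73,4.8,0,-3.1,0]
    - [0.73,4.9,0,-2.8,0]
    - [0.73,5,0,-2.8,0]

```text
t: 7.4
tool_pos: [0.5505, 0.1939, 0.111]
eef_rot: [0.506, 0.862, 0.0, 0.0]
force: [0.2, 0.8, 0.0]
finger_gap: 0.134
grip_force: 10.4
```

```bash
python3 - <<'E'
from h import *
p,d=get_image("side");cv2.imwrite("pics/s2.png",cv2.resize(p[60:260,180:440,::-1],None,fx=3,fy=3,interpolation=cv2.INTER_CUBIC))
E
```

```text
(no output)
```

View pics/s2.png

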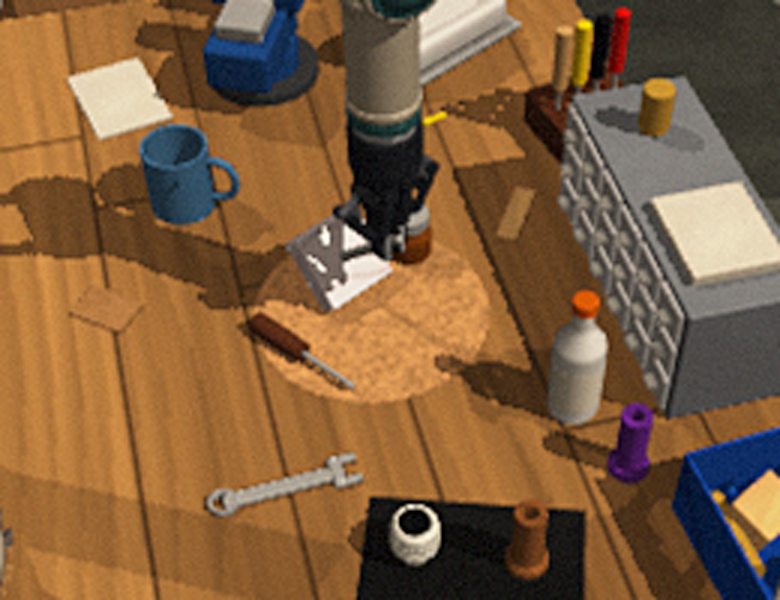

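The foot at (340,265) in the crop is tilting up on its edge with the stem still held. Finishing the arc.

>>> step_arm:
  plan:
    - [0.73,5.2,0,-2.4,0]
    - [0.73,5.2,0,-2.4,0]
    - [0.73,5.3,0,-2,0]
    - [0.73,5.4,0,-1.9,0]
    - [0.73,5.5,0,-1.6,0]
    - [0.73,5.5,0,-1.5,0]
    - [0.73,5.6,0,-1.1,0]
    - [0.73,5.6,0,-1.1,0]
    - [0.73,5.6,0,-0.7,0]
    - [0.73,5.7,0,-0.6,0]
    - [0.73,5.7,0,-0.2,0]
    - [0.73,5.7,0,-0.2,0]
    - [0.73,5.7,0,0.2,0]
    - [0.73,5.7,0,0.3,0]
    - [0.73,5.6,0,0.7,0]
    - [0.73,5.7,0,0.7,0]
    - [0.73,4,0,0.8,0]
    - [0.73,3,0,0.6,0]
    - [0.73,2,0,0.4,0]
    - [0.73,1,0,0.2,0]

```text
t: 9.12
tool_pos: [0.5023, 0.28, 0.1224]
eef_rot: [0.506, 0.862, 0.0, 0.0]
force: [2.0, 4.0, 2.9]
finger_gap: 0.134
grip_force: 11.3
```

```bash
python3 - <<'E'
from h import *
p,d=get_image("side");W=cloud("side",d=d)
cv2.imwrite("pics/s3.png",cv2.resize(p[90:220,240:400,::-1],None,fx=4,fy=4,interpolation=cv2.INTER_CUBIC))
p2,d2=get_image("scene");W2=cloud("scene",d=d2)
for n,Q,D in(("side",W,d),("scene",W2,d2)):
    q=Q[(D>0)&(np.hypot(Q[...,0]-.497,Q[...,1]-.29)<.06)&(Q[...,2]>.005)&(Q[...,2]<.05)]
    print(n,len(q),np.percentile(q[:,2],[5,50,90,98]).round(3))
    t=q[q[:,2]>.022]; A=np.c_[t[:,:2]-t[:,:2].mean(0),np.ones(len(t))];print(np.linalg.lstsq(A,t[:,2],rcond=None)[0].round(3), cv2.minAreaRect((t[:,:2]*1000).astype(np.float32)))
E
```

```text
side 632 [0.009 0.034 0.04  0.042]
[-0.012  0.094  0.035] ((501.7169189453125, 286.3088684082031), (93.50535583496094, 93.25619506835938), 27.582796096801758)
scene 1132 [0.013 0.033 0.038 0.04 ]
[-0.05   0.045  0.033] ((498.46417236328125, 290.6776123046875), (93.76325225830078, 91.96611785888672), 28.717575073242188)
```

View pics/s3.png

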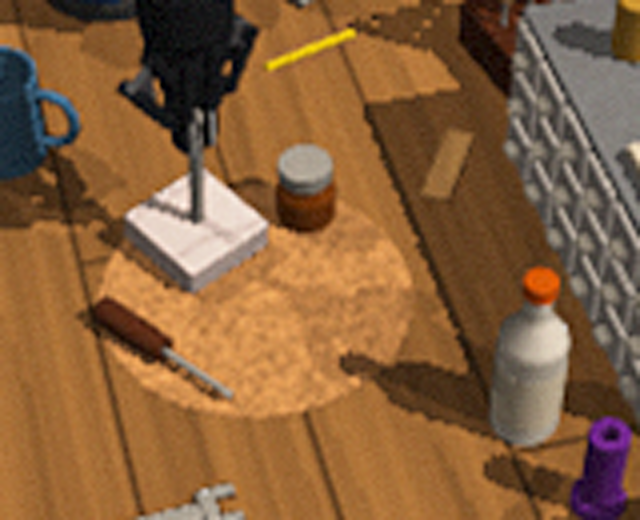

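Almost upright, about 5° left: the stem is at crop (197,165) and the foot's far edge is still slightly raised. Easing it down.

>>> step_arm:
  plan:
    - [0.73,1.2,0,0.3,0]
    - [0.73,1.5,0,0.4,0]
    - [0.73,1.5,0,0.4,0]
    - [0.73,1.5,0,0.4,0]
    - [0.73,1.5,0,0.4,0]
    - [0.73,1.5,0,0.4,0]
    - [0.73,1.3,0,0.4,0]
    - [0.73,1,0,0.3,0]
    - [0.73,0.7,0,0.2,0]
    - [0.73,0.5,0,0.1,0]
    - [0.73,0,0,0,0]
    - [0.73,0,0,0,0]

```text
t: 10.22
tool_pos: [0.4962, 0.2902, 0.1189]
eef_rot: [0.506, 0.862, -0.0, -0.0]
force: [0.7, 2.9, 2.0]
finger_gap: 0.133
grip_force: 11.1
```

```bash
cat >> h.py <<'E'
def foot():
    for n in("side","scene"):
        p,d=get_image(n);W=cloud(n,d=d);np.savez(n+"_l.npz",p=p,d=d)
        t=W[(d>0)&(np.hypot(W[...,0]-.497,W[...,1]-.29)<.065)&(W[...,2]>.024)&(W[...,2]<.042)]
        A=np.c_[t[:,:2]-t[:,:2].mean(0),np.ones(len(t))];print(n,np.linalg.lstsq(A,t[:,2],rcond=None)[0].round(3), cv2.minAreaRect((t[:,:2]*1000).astype(np.float32)))
E
python3 -c "
from h import *
foot()"
```

```text
side [0.001 0.025 0.032] ((499.813720703125, 288.1143493652344), (94.07707977294922, 94.93717956542969), 30.052749633789062)
scene [-0.008  0.002  0.03 ] ((498.36932373046875, 293.43182373046875), (96.69281768798828, 90.44493865966797), 29.615211486816406)
```

>>> step_arm:
  plan:
    - [0.68,0,0,0,0]
    - [0.6,0,0,0,0]
    - [0.4,0,0,0,0]
    - [0.2,0,0,0,0]
    - [0,0,0,0,0]
    - [0,0,0,-5,0]
    - [0,0,0,-20,0]
    - [0,0,0,-30,0]
    - [0,0,0,-30,0]
    - [0,0,0,-30,0]
    - [0,0,0,-30,0]
    - [0,0,0,-25,0]
    - [0,0,0,0,0]
    - [0,0,0,0,0]
    - [0,0,0,0,0]

```text
t: 11.57
tool_pos: [0.4959, 0.29, 0.2886]
eef_rot: [0.506, 0.862, -0.001, -0.0]
force: [0.0, 0.0, -0.5]
finger_gap: 0.5
grip_force: 0.0
```

```bash
python3 - <<'E'
from h import *
foot()
s,p,W,d=wshot("w2")
def stem(Q,nm):
    for lo,hi in((.05,.08),(.08,.11),(.11,.14),(.14,.166)):
        q=Q[(Q[:,2]>lo)&(Q[:,2]<hi)&(np.hypot(Q[:,0]-.498,Q[:,1]-.29)<.025)]
        if len(q)>3: print(nm,lo,len(q),np.median(q,0).round(4),q.max(0).round(3))
stem(W[d>0],"wrist")
q=W[(d>0)&(W[...,2]>.024)&(W[...,2]<.036)&(np.hypot(W[...,0]-.497,W[...,1]-.29)<.07)];print(len(q),cv2.minAreaRect((q[:,:2]*1000).astype(np.float32)))
for n in("side","scene"): b=np.load(n+"_l.npz");stem(cloud(n,d=b["d"])[b["d"]>0],n)
E
```

```text
side [0.004 0.009 0.031] ((499.83514404296875, 287.4800109863281), (92.98593139648438, 95.29026794433594), 28.002500534057617)
scene [-0.002 -0.004  0.03 ] ((496.8941345214844, 292.4739685058594), (92.66864776611328, 91.15031433105469), 30.292400360107422)
tcp [0.4956 0.2899 0.2875] xang 119.15 t 11.6667 f [-0.5 -0.1  0.3] grip 0.0 gap 0.5038921052176023
wrist 0.05 42 [0.4925 0.2958 0.0647] [0.498 0.297 0.08 ]
wrist 0.08 58 [0.4935 0.2957 0.0958] [0.501 0.298 0.11 ]
wrist 0.11 72 [0.4931 0.2959 0.1256] [0.5   0.298 0.14 ]
wrist 0.14 172 [0.4942 0.2933 0.1548] [0.501 0.298 0.162]
4138 ((495.78839111328125, 290.56463623046875), (91.39772033691406, 91.6836929321289), 30.104589462280273)
side 0.05 25 [0.4991 0.2867 0.0654] [0.505 0.292 0.08 ]
side 0.08 21 [0.499  0.286  0.0965] [0.505 0.293 0.11 ]
side 0.11 26 [0.4994 0.2855 0.1243] [0.505 0.291 0.14 ]
side 0.14 22 [0.4987 0.2859 0.1531] [0.504 0.295 0.164]
scene 0.05 43 [0.4987 0.295  0.065 ] [0.503 0.3   0.079]
scene 0.08 42 [0.4986 0.2955 0.0942] [0.504 0.301 0.109]
scene 0.11 45 [0.4993 0.2958 0.1227] [0.503 0.299 0.139]
scene 0.14 38 [0.4991 0.2947 0.1506] [0.503 0.298 0.163]
```

View pics/w2.png

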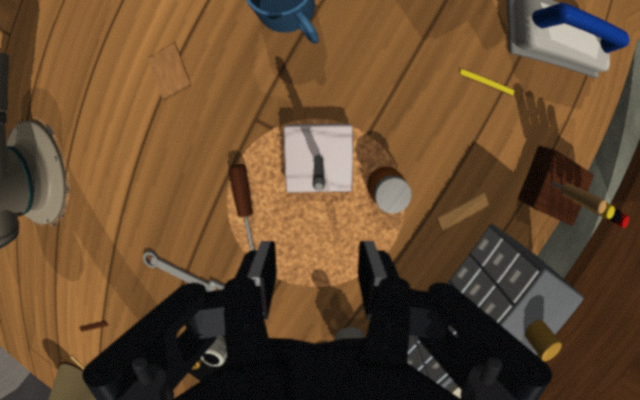

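The stand is upright: foot at (318,158), stem tip at (319,185), jar at (390,190) untouched. Stem axis is about (0.496, 0.2905). Moving over the column with the same yaw.

>>> step_arm:
  plan:
    - [-0.3,-15,-4,0,0]
    - [-0.3,-30,-8,3,0]
    - [-0.3,-32,-9,5,0]
    - [-0.3,-32,-9,5,0]
    - [-0.3,-32,-9,5,0]
    - [-0.3,-32,-9,5,0]
    - [-0.3,-32,-9,5,0]
    - [-0.3,-32,-9,5,0]
    - [-0.3,-32,-9,5,0]
    - [-0.3,-32,-9,5,0]
    - [-0.3,-32,-9,5,0]
    - [-0.3,-32,-9,5,0]
    - [-0.3,-32,-9,5,0]
    - [-0.3,-32,-8,5,0]
    - [-0.3,-25,-6,5,0]
    - [-0.3,-15,-3,5,0]
    - [-0.3,0,0,0,0]
    - [-0.3,0,0,0,0]

```text
t: 13.22
tool_pos: [0.6124, -0.1813, 0.2146]
eef_rot: [0.507, 0.862, 0.0, -0.002]
force: [-1.2, 0.1, -0.1]
finger_gap: 0.649
grip_force: 0.0
```

```bash
python3 - <<'E'
from h import *
s,p,W,d=wshot("w3")
def obj(c,z0,z1,r,nm):
    q=W[(d>0)&(W[...,2]>z0)&(W[...,2]<z1)&(np.hypot(W[...,0]-c[0],W[...,1]-c[1])<r)]
    if len(q)>10:
        print(nm,len(q),q.mean(0).round(4),cv2.minEnclosingCircle((q[:,:2]*1000).astype(np.float32)),cv2.fitEllipse(cv2.convexHull((q[:,:2]*1000).astype(np.float32))))
obj((.604,-.15),.08,.092,.03,"coltop")
obj((.604,-.15),.004,.02,.04,"flange")
obj((.47,-.203),.024,.034,.03,"captop")
obj((.47,-.203),.004,.034,.03,"capall")
E
```

```text
tcp [ 0.6124 -0.1813  0.2146] xang 119.08 t 13.2167 f [-1.2  0.1 -0.1] grip 0.0 gap 0.6493821140433413
coltop 783 [ 0.6011 -0.1498  0.0851] ((601.2221069335938, -149.93508911132812), 16.232173919677734) ((601.21923828125, -149.8103485107422), (31.41118049621582, 32.16147232055664), 149.32064819335938)
flange 344 [ 0.5952 -0.1422  0.0121] ((600.8665161132812, -149.24461364746094), 22.090417861938477) ((598.7554321289062, -146.07070922851562), (32.43231201171875, 46.22235870361328), 125.11896514892578)
captop 324 [ 0.4699 -0.2007  0.0273] ((469.3750305175781, -199.64862060546875), 16.87444496154785) ((468.8984069824219, -201.30641174316406), (28.7557430267334, 33.30315017700195), 86.65609741210938)
capall 925 [ 0.4714 -0.1984  0.0215] ((469.1885070800781, -200.2650146484375), 20.137653350830078) ((469.198974609375, -200.3182373046875), (38.584869384765625, 39.85952377319336), 37.515899658203125)
```

View pics/w3.png

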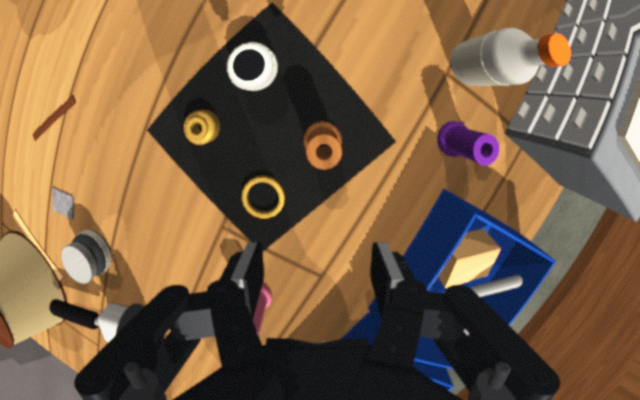

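The brown wooden column is at (323,148), its bore visible; cap at (201,127), ring (263,197), holder (252,66). Grasping the column near its top.

>>> step_arm:
  plan:
    - [-0.3,17,3,0,0]
    - [-0.3,15.9,2.5,10,0]
    - [-0.3,0,0,25,0]
    - [-0.3,0,0,30,0]
    - [-0.3,0,0,30,0]
    - [-0.3,0,0,25,0]
    - [-0.3,0,0,20,0]
    - [-0.3,0,0,10.6,0]
    - [-0.3,0,0,0,0]
    - [0,0,0,0,0]
    - [0.1,0,0,0,0]
    - [0.15,0,0,0,0]
    - [0.2,0,0,0,0]
    - [1,0,0,0,0]
    - [1,0,0,0,0]
    - [1,0,0,0,0]
    - [1,0,0,0,0]
  newtons: 25

```text
t: 14.68
tool_pos: [0.6026, -0.1506, 0.067]
eef_rot: [0.507, 0.862, 0.0, 0.001]
force: [-0.9, -0.6, 6.3]
finger_gap: 0.353
grip_force: 25.2
```

>>> step_arm:
  plan:
    - [1,0,0,-5,0]
    - [1,0,0,-15,0]
    - [1,0,0,-25,0]
    - [1,0,0,-30,0]
    - [1,0,0,-30,0]
    - [1,0,0,-30,0]
    - [1,0,0,-30,0]
    - [1,0,0,-25,0]
    - [1,0,0,-10,0]
    - [1,0,0,0,0]
    - [1,0,0,0,0]

```text
t: 15.6
tool_pos: [0.6014, -0.1501, 0.2647]
eef_rot: [0.506, 0.862, -0.0, -0.0]
force: [-0.4, 0.9, -1.2]
finger_gap: 0.354
grip_force: 25.0
```

```bash
python3 - <<'E'
from h import *
s,p,W,d=wshot("w4")
T=R.from_quat(s["eef_rot"]).inv().apply((W-s["tool_pos"]).reshape(-1,3)).reshape(W.shape)*1000
hsv=cv2.cvtColor(p,cv2.COLOR_RGB2HSV)
m=(d>0)&(np.abs(T[...,0])<40)&(np.abs(T[...,1])<30)&(T[...,2]>-30)&(T[...,2]<90)&(hsv[...,1]>100)
print(m.sum(), T[m].min(0),T[m].max(0))
for lo,hi in((-30,0),(0,20),(20,40),(52,66)):
    q=T[m&(T[...,2]>lo)&(T[...,2]<hi)]
    if len(q)>10: print(lo,len(q),np.median(q,0).round(1),np.percentile(q,[1,99],axis=0).round(1).tolist())
cv2.imwrite("pics/w4c.png",cv2.resize(p[120:320,210:430,::-1],None,fx=2.7,fy=2.7,interpolation=cv2.INTER_CUBIC))
E
```

```text
tcp [ 0.6014 -0.1501  0.2647] xang 119.14 t 15.6 f [-0.4  0.9 -1.2] grip 25.025033298879862 gap 0.35391721125259146
6695 [-14.79589019 -29.31530135 -29.9502031 ] [23.62224288 28.24454468 66.35833596]
-30 3980 [  5.7  -0.4 -17.8] [[-13.0, -15.8, -25.3], [17.2, 14.8, -0.7]]
0 852 [14.7 -0.9  7.6] [[-6.5, -15.3, 0.1], [17.5, 13.4, 19.7]]
20 509 [15.6 -1.  29.3] [[7.7, -15.1, 20.3], [17.5, 13.3, 39.7]]
52 974 [16.1 -1.  55.7] [[-6.3, -21.8, 52.2], [23.0, 20.1, 65.1]]
```

View pics/w4c.png

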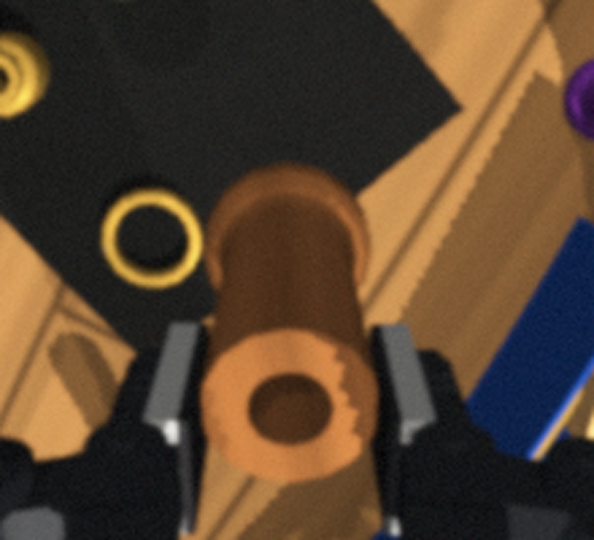

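The column hangs straight between the pads: top ring at crop (290,408), bore visible, about 1.2 mm forward of the TCP. Carrying it over the stem.

>>> step_arm:
  plan:
    - [1,10,2.8,0,0]
    - [1,20,5.6,0,0]
    - [1,32,9,0,0]
    - [1,32,9,0,0]
    - [1,32,9,0,0]
    - [1,32,9,0,0]
    - [1,32,9,0,0]
    - [1,32,9,0,0]
    - [1,32,9,0,0]
    - [1,32,9,0,0]
    - [1,32,9,0,0]
    - [1,32,9,0,0]
    - [1,32,9,0,0]
    - [1,32,9,0,0]
    - [1,15,4.2,0,0]
    - [1,6,1.6,0,0]
    - [1,0,0,0,0]
    - [1,0,0,0,0]
    - [1,0,0,0,0]

```text
t: 17.23
tool_pos: [0.4967, 0.288, 0.2649]
eef_rot: [0.507, 0.862, -0.001, -0.0]
force: [-0.4, -0.4, -0.9]
finger_gap: 0.351
grip_force: 25.0
```

```bash
python3 - <<'E'
from h import *
s,p,W,d=wshot("w5")
t=s["tool_pos"];e=np.array([.4960,.2897])-t[:2]
print("need x,y mm",(e@[-.487,.873]*1000).round(1),(e@[.873,.487]*1000).round(1))
q=W[(d>0)&(W[...,2]>.024)&(W[...,2]<.036)&(np.hypot(W[...,0]-.497,W[...,1]-.29)<.07)];print(len(q),cv2.minAreaRect((q[:,:2]*1000).astype(np.float32)))
E
```

```text
tcp [0.4967 0.288  0.2649] xang 119.09 t 17.2333 f [-0.4 -0.4 -0.9] grip 25.017503304407 gap 0.35083680500808606
need x,y mm 1.8 0.3
4271 ((495.64056396484375, 291.2671813964844), (90.56365966796875, 89.72775268554688), 30.039979934692383)
```

>>> step_arm:
  plan:
    - [1,1,0.3,0,0]
    - [1,1,0,0,0]
    - [1,0,0,5,0]
    - [1,0,0,10,0]
    - [1,0,0,10,0]
    - [1,0,0,10,0]
    - [1,0,0,10,0]
    - [1,0,0,10,0]
    - [1,0,0,5,0]
    - [1,0,0,0,0]
    - [1,0,0,0,0]

```text
t: 18.2
tool_pos: [0.4959, 0.2911, 0.2051]
eef_rot: [0.506, 0.862, -0.0, -0.0]
force: [0.8, -0.0, -1.2]
finger_gap: 0.355
grip_force: 25.0
```

>>> step_arm:
  plan:
    - [1,0,0,6,0]
    - [1,0,0,8,0]
    - [1,0,0,8,0]
    - [1,0,0,8,0]
    - [1,0,0,8,0]
    - [1,0,0,8,0]
    - [1,0,0,8,0]
    - [1,0,0,8,0]
    - [1,0,0,8,0]
    - [1,0,0,6,0]
    - [1,0,0,4,0]
    - [1,0,0,0,0]
    - [1,0,0,0,0]

```text
t: 19.28
tool_pos: [0.496, 0.2911, 0.1254]
eef_rot: [0.506, 0.862, -0.0, -0.0]
force: [0.6, -0.4, -1.2]
finger_gap: 0.354
grip_force: 25.0
```

>>> step_arm:
  plan:
    - [1,0,0,6,0]
    - [1,0,0,6,0]
    - [1,0,0,5,0]
    - [1,0,0,4,0]
    - [1,0,0,2,0]
    - [1,0,0,1,0]
    - [1,0,0,1,0]
    - [1,0,0,1,0]
    - [1,0,0,0,0]
    - [1,0,0,0,0]

```text
t: 20.12
tool_pos: [0.496, 0.2911, 0.0995]
eef_rot: [0.506, 0.862, 0.0, 0.0]
force: [-0.1, -0.3, -0.9]
finger_gap: 0.352
grip_force: 25.1
```

>>> step_arm:
  plan:
    - [1,0,0,0.7,0]
    - [1,0,0,0.7,0]
    - [1,0,0,0.7,0]
    - [1,0,0,0,0]
    - [1,0,0,0,0]

```text
t: 20.53
tool_pos: [0.4959, 0.2911, 0.0973]
eef_rot: [0.506, 0.862, -0.0, 0.0]
force: [0.7, -0.0, -0.1]
finger_gap: 0.355
grip_force: 25.1
```

>>> step_arm:
  plan:
    - [1,0,0,0.6,0]
    - [1,0,0,0.6,0]
    - [1,0,0,0.6,0]
    - [1,0,0,0,0]
    - [1,0,0,0,0]

```text
t: 20.95
tool_pos: [0.496, 0.2912, 0.097]
eef_rot: [0.506, 0.862, 0.0, 0.0]
force: [-2.8, -0.1, 7.4]
finger_gap: 0.352
grip_force: 25.9
```

Contact at 7.4 N: it is seated. Letting go and rising.

>>> step_arm:
  plan:
    - [0.25,0,0,0,0]
    - [0.15,0,0,0,0]
    - [0,0,0,0,0]
    - [-0.2,0,0,0,0]
    - [-0.3,0,0,0,0]
    - [-0.3,0,0,-5,0]
    - [-0.3,0,0,-15,0]
    - [-0.3,0,0,-30,0]
    - [-0.3,0,0,-30,0]
    - [-0.3,0,0,-30,0]
    - [-0.3,0,0,-30,0]
    - [-0.3,0,0,-30,0]
    - [-0.3,0,0,-20,0]
    - [-0.3,0,0,0,0]
    - [-0.3,0,0,0,0]
    - [-0.3,0,0,0,0]

```text
t: 22.28
tool_pos: [0.4954, 0.2909, 0.2847]
eef_rot: [0.506, 0.862, -0.001, -0.0]
force: [-0.1, 0.2, -0.7]
finger_gap: 0.65
grip_force: 0.0
```

```bash
python3 - <<'E'
from h import *
s,p,W,d=wshot("w6")
def ell(W,d,z0,z1,r,nm):
    q=W[(d>0)&(W[...,2]>z0)&(W[...,2]<z1)&(np.hypot(W[...,0]-.496,W[...,1]-.291)<r)]
    if len(q)>8: print(nm,len(q),np.median(q,0).round(4),cv2.minEnclosingCircle((q[:,:2]*1000).astype(np.float32)))
for n in("wrist","side","scene"):
    if n!="wrist": p,d=get_image(n);W=cloud(n,d=d)
    ell(W,d,.11,.12,.03,n+" coltop");ell(W,d,.125,.165,.02,n+" stem");
    q=W[(d>0)&(W[...,2]>.02)&(W[...,2]<.04)&(np.hypot(W[...,0]-.496,W[...,1]-.291)<.07)];print(np.median(q[:,2]),cv2.minAreaRect((q[:,:2]*1000).astype(np.float32)))
cv2.imwrite("pics/s6.png",cv2.resize(p[120:320,250:470,::-1],None,fx=2.7,fy=2.7,interpolation=cv2.INTER_CUBIC))
t=s["tool_pos"];e=np.array([.4692,-.2003])-t[:2]
print("to cap x,y mm",(e@[-.487,.873]*1000).round(1),(e@[.873,.487]*1000).round(1))
E
```

```text
tcp [0.4954 0.2909 0.2847] xang 119.15 t 22.2833 f [-0.1  0.2 -0.7] grip 0.0 gap 0.6501172413232453
wrist coltop 475 [0.491  0.296  0.1152] ((494.5011901855469, 292.0644836425781), 16.16266441345215)
wrist stem 220 [0.494  0.2939 0.1532] ((495.1366882324219, 291.57379150390625), 6.637800693511963)
0.030222775538986002 ((495.76605224609375, 290.7940673828125), (91.37167358398438, 91.30291748046875), 30.254318237304688)
side coltop 44 [0.4946 0.2838 0.115 ] ((500.8455810546875, 288.7814636230469), 17.97601318359375)
side stem 35 [0.4987 0.2861 0.1463] ((497.48480224609375, 287.35430908203125), 8.275683403015137)
0.030732822622301814 ((499.9695129394531, 287.0027770996094), (95.22819519042969, 95.43174743652344), 28.320838928222656)
scene coltop 90 [0.4987 0.2967 0.1143] ((496.4742736816406, 293.00714111328125), 16.700510025024414)
scene stem 61 [0.499  0.2951 0.1446] ((497.46514892578125, 293.9129333496094), 6.066014766693115)
0.029688188649600322 ((497.2471618652344, 292.7050476074219), (94.38034057617188, 91.82548522949219), 28.874683380126953)
to cap x,y mm -416.0 -262.0
```

View pics/s6.png

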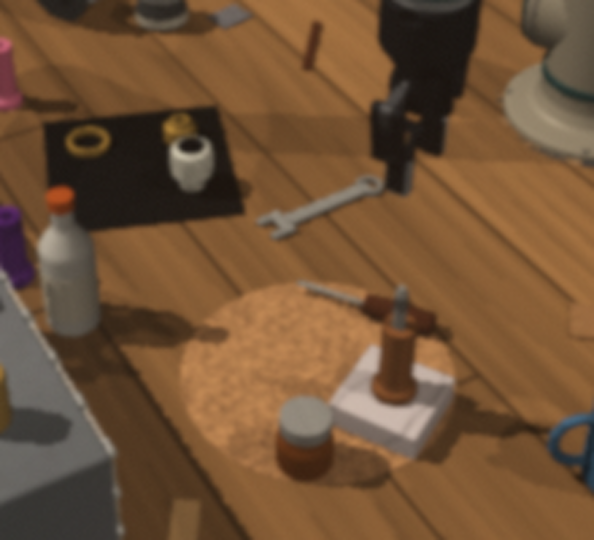

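The column sits flat on the foot at crop (397,375), top at z = 0.115, stem protruding. Moving to the cap.

>>> step_arm:
  plan:
    - [-0.3,-10,-6,0,0]
    - [-0.3,-25,-16,0,0]
    - [-0.3,-32,-20.2,0,0]
    - [-0.3,-32,-20.2,8,0]
    - [-0.3,-32,-20.2,8,0]
    - [-0.3,-32,-20.2,8,0]
    - [-0.3,-32,-20.2,8,0]
    - [-0.3,-32,-20.2,8,0]
    - [-0.3,-32,-20.2,8,0]
    - [-0.3,-32,-20.2,8,0]
    - [-0.3,-32,-20.2,8,0]
    - [-0.3,-32,-20.2,8,0]
    - [-0.3,-32,-20.2,8,0]
    - [-0.3,-20,-12.6,8,0]
    - [-0.3,-9,-5.4,8,0]
    - [-0.3,0,0,0,0]
    - [-0.3,0,0,0,0]
    - [-0.3,0,0,0,0]

```text
t: 23.93
tool_pos: [0.4694, -0.1987, 0.1897]
eef_rot: [0.506, 0.862, 0.0, -0.0]
force: [-1.0, 0.3, -0.7]
finger_gap: 0.647
grip_force: 0.0
```

```bash
python3 - <<'E'
from h import *
s,p,W,d=wshot("w7")
for z0,z1,nm in((.024,.034,"top"),(.004,.034,"all"),(.015,.021,"shoulder")):
    q=W[(d>0)&(W[...,2]>z0)&(W[...,2]<z1)&(np.hypot(W[...,0]-.469,W[...,1]+.2)<.03)]
    print(nm,len(q),q.mean(0).round(4),q[:,2].max(),cv2.minEnclosingCircle((q[:,:2]*1000).astype(np.float32)))
    e=np.array(cv2.minEnclosingCircle((q[:,:2]*1000).astype(np.float32))[0])/1000-s["tool_pos"][:2]
    print("need x,y mm",(e@[-.487,.873]*1000).round(1),(e@[.873,.487]*1000).round(1))
E
```

```text
tcp [ 0.4694 -0.1987  0.1897] xang 119.19 t 23.9333 f [-1.   0.3 -0.7] grip 0.0 gap 0.6472874279143882
top 388 [ 0.4677 -0.2003  0.0276] 0.0306034011363831 ((468.6136779785156, -200.89137268066406), 15.25351619720459)
need x,y mm -1.6 -1.8
all 1095 [ 0.4668 -0.199   0.0225] 0.0306034011363831 ((468.045654296875, -201.13296508789062), 20.41101837158203)
need x,y mm -1.5 -2.4
shoulder 188 [ 0.4644 -0.1967  0.0189] 0.02098727729875191 ((468.0428771972656, -201.15467834472656), 20.402908325195312)
need x,y mm -1.5 -2.4
```

>>> step_arm:
  plan:
    - [-0.3,-1.5,-2.2,10,0]
    - [-0.3,0,0,25,0]
    - [-0.3,0,0,30,0]
    - [-0.3,0,0,30,0]
    - [-0.3,0,0,30,0]
    - [-0.3,0,0,25,0]
    - [-0.3,0,0,18,0]
    - [-0.3,0,0,10,0]
    - [-0.3,0,0,7,0]
    - [-0.3,0,0,0,0]
    - [-0.2,0,0,0,0]
    - [-0.1,0,0,0,0]
    - [0,0,0,0,0]
    - [1,0,0,0,0]
    - [1,0,0,0,0]
    - [1,0,0,0,0]
    - [1,0,0,0,0]
  newtons: 25

```text
t: 25.4
tool_pos: [0.4693, -0.2028, 0.0059]
eef_rot: [0.506, 0.862, 0.0, 0.001]
force: [-0.1, 0.3, 6.1]
finger_gap: 0.448
grip_force: 25.2
```

>>> step_arm:
  plan:
    - [1,0,0,-5,0]
    - [1,0,0,-15,0]
    - [1,0,0,-25,0]
    - [1,0,0,-30,0]
    - [1,0,0,-30,0]
    - [1,0,0,-30,0]
    - [1,0,0,-30,0]
    - [1,0,0,-30,0]
    - [1,0,0,-15,0]
    - [1,0,0,-5,0]
    - [1,0,0,0,0]
    - [1,0,0,0,0]

```text
t: 26.4
tool_pos: [0.4677, -0.2019, 0.2187]
eef_rot: [0.506, 0.862, -0.0, -0.001]
force: [0.2, 0.4, -1.3]
finger_gap: 0.451
grip_force: 25.6
```

```bash
python3 - <<'E'
from h import *
s,p,W,d=wshot("w8")
T=R.from_quat(s["eef_rot"]).inv().apply((W-s["tool_pos"]).reshape(-1,3)).reshape(W.shape)*1000
hsv=cv2.cvtColor(p,cv2.COLOR_RGB2HSV)
m=(d>0)&(np.abs(T[...,0])<40)&(np.abs(T[...,1])<30)&(T[...,2]>-30)&(T[...,2]<15)&(hsv[...,1]>100)
for lo,hi in((-30,-18),(-15,-8),(-8,5)):
    q=T[m&(T[...,2]>lo)&(T[...,2]<hi)]
    if len(q)>10: print(lo,len(q),np.median(q,0).round(1),np.percentile(q,[1,99],axis=0).round(1).tolist())
e=np.array([.4955,.2912])-s["tool_pos"][:2]
print("to stem x,y mm",(e@[-.487,.873]*1000).round(1),(e@[.873,.487]*1000).round(1))
cv2.imwrite("pics/w8c.png",cv2.resize(p[120:320,210:430,::-1],None,fx=2.7,fy=2.7,interpolation=cv2.INTER_CUBIC))
E
```

```text
tcp [ 0.4677 -0.2019  0.2187] xang 119.15 t 26.4 f [ 0.2  0.4 -1.3] grip 25.576689541339874 gap 0.4508668112731625
-30 1925 [  4.7   0.  -22. ] [[-9.6, -19.7, -27.7], [15.5, 18.7, -18.1]]
-15 1156 [ 14.4  -0.9 -12.9] [[-10.8, -25.9, -15.0], [21.9, 18.8, -8.1]]
-8 893 [17.9 -0.9 -2.6] [[-5.7, -22.3, -7.9], [22.2, 18.7, 4.8]]
to stem x,y mm 416.9 264.4
```

View pics/w8c.png

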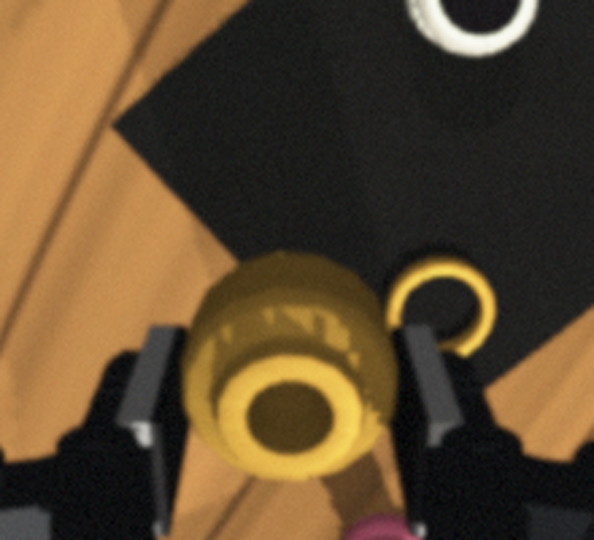

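The cap is held level between the pads: neck ring at crop (290,410), about 1.7 mm forward of the TCP. Carrying it over the stem.

>>> step_arm:
  plan:
    - [1,10,6.4,0,0]
    - [1,25,16,0,0]
    - [1,32,20.4,0,0]
    - [1,32,20.4,0,0]
    - [1,32,20.4,0,0]
    - [1,32,20.4,0,0]
    - [1,32,20.4,0,0]
    - [1,32,20.4,0,0]
    - [1,32,20.4,0,0]
    - [1,32,20.4,0,0]
    - [1,32,20.4,0,0]
    - [1,32,20.4,0,0]
    - [1,32,20.4,0,0]
    - [1,19,12,0,0]
    - [1,9.5,5.6,0,0]
    - [1,0,0,0,0]
    - [1,0,0,0,0]
    - [1,0,0,0,0]
    - [1,0,0,0,0]

```text
t: 28.03
tool_pos: [0.4968, 0.2877, 0.2194]
eef_rot: [0.507, 0.862, -0.001, 0.0]
force: [-0.0, -0.0, -0.3]
finger_gap: 0.449
grip_force: 25.6
```

```bash
python3 - <<'E'
from h import *
s=read_state();t=s["tool_pos"][:2]
print(s["tool_pos"].round(4),"need x,y mm",11.6-1000*(t@[-.487,.873]),574.4-1000*(t@[.873,.487]))
E
```

```text
[0.4968 0.2877 0.2194] need x,y mm 2.3881897911288377 0.6203249003494875
```

>>> step_arm:
  plan:
    - [1,1.5,0.5,5,0]
    - [1,0,0,10,0]
    - [1,0,0,10,0]
    - [1,0,0,8,0]
    - [1,0,0,0,0]
    - [1,0,0,0,0]
    - [1,0,0,0,0]

```text
t: 28.62
tool_pos: [0.4968, 0.2909, 0.1865]
eef_rot: [0.506, 0.862, -0.0, 0.0]
force: [0.0, 0.4, -1.3]
finger_gap: 0.448
grip_force: 25.6
```

```bash
python3 - <<'E'
from h import *
s=read_state();t=s["tool_pos"][:2]
print(s["tool_pos"].round(4),"need x,y mm",11.6-1000*(t@[-.487,.873]),574.4-1000*(t@[.873,.487]))
E
```

```text
[0.4968 0.2909 0.1865] need x,y mm -0.4432884000952271 -0.9909996721364678
```

Trimming by (-0.4, -0.9) and lowering onto the stem.

>>> step_arm:
  plan:
    - [1,-0.4,-0.9,0,0]
    - [1,0,0,3,0]
    - [1,0,0,5,0]
    - [1,0,0,5,0]
    - [1,0,0,5,0]
    - [1,0,0,5,0]
    - [1,0,0,5,0]
    - [1,0,0,5,0]
    - [1,0,0,3,0]
    - [1,0,0,0,0]
    - [1,0,0,0,0]

```text
t: 29.53
tool_pos: [0.496, 0.2901, 0.1503]
eef_rot: [0.506, 0.862, -0.0, -0.0]
force: [0.5, -0.3, -0.1]
finger_gap: 0.446
grip_force: 25.6
```

>>> step_arm:
  plan:
    - [1,0,0,4,0]
    - [1,0,0,5,0]
    - [1,0,0,5,0]
    - [1,0,0,5,0]
    - [1,0,0,4,0]
    - [1,0,0,2,0]
    - [1,0,0,1,0]
    - [1,0,0,1,0]
    - [1,0,0,0,0]
    - [1,0,0,0,0]

```text
t: 30.37
tool_pos: [0.4962, 0.2902, 0.1237]
eef_rot: [0.506, 0.862, 0.0, 0.0]
force: [-0.3, 0.3, -1.4]
finger_gap: 0.448
grip_force: 25.6
```

>>> step_arm:
  plan:
    - [1,0,0,0.7,0]
    - [1,0,0,0.7,0]
    - [1,0,0,0,0]
    - [1,0,0,0,0]

```text
t: 30.7
tool_pos: [0.4961, 0.2901, 0.1222]
eef_rot: [0.506, 0.862, -0.0, 0.0]
force: [0.0, -0.1, -1.6]
finger_gap: 0.443
grip_force: 25.6
```

>>> step_arm:
  plan:
    - [1,0,0,0.7,0]
    - [1,0,0,0.7,0]
    - [1,0,0,0.4,0]
    - [1,0,0,0,0]
    - [1,0,0,0,0]

```text
t: 31.12
tool_pos: [0.4962, 0.2902, 0.1209]
eef_rot: [0.506, 0.862, 0.0, 0.0]
force: [-1.0, -0.9, 4.1]
finger_gap: 0.449
grip_force: 26.0
```

>>> step_arm:
  plan:
    - [1,0,0,0.5,0]
    - [1,0,0,0,0]
    - [1,0,0,0,0]

```text
t: 31.37
tool_pos: [0.4963, 0.2902, 0.1209]
eef_rot: [0.506, 0.862, 0.0, 0.0]
force: [-1.8, 0.1, 7.7]
finger_gap: 0.445
grip_force: 26.3
```

Seated at 7.7 N. Releasing and retreating.

>>> step_arm:
  plan:
    - [0.05,0,0,0,0]
    - [0,0,0,0,0]
    - [-0.1,0,0,0,0]
    - [-0.3,0,0,0,0]
    - [-0.5,0,0,0,0]
    - [-0.5,0,0,0,0]
    - [-0.5,0,0,-5,0]
    - [-0.5,0,0,-15,0]
    - [-0.5,0,0,-30,0]
    - [-0.5,0,0,-30,0]
    - [-0.5,0,0,-30,0]
    - [-0.5,0,0,-30,0]
    - [-0.5,0,0,-20,0]
    - [-0.5,0,0,0,0]
    - [-0.5,0,0,0,0]
    - [-0.5,0,0,0,0]

```text
t: 32.7
tool_pos: [0.4955, 0.2899, 0.279]
eef_rot: [0.506, 0.862, -0.001, -0.0]
force: [-0.0, -0.1, 0.3]
finger_gap: 0.754
grip_force: 0.0
```

```bash
python3 - <<'E'
from h import *
s,p,W,d=wshot("w9")
q=lambda z0,z1,r:W[(d>0)&(W[...,2]>z0)&(W[...,2]<z1)&(np.hypot(W[...,0]-.4955,W[...,1]-.291)<r)]
for z0,z1 in((.139,.148),(.128,.137),(.118,.137)):
    a=q(z0,z1,.03)
    if len(a)>8: print(z0,len(a),np.median(a[:,2]),cv2.minEnclosingCircle((a[:,:2]*1000).astype(np.float32)))
foot()
b=np.load("side_l.npz");W=cloud("side",d=b["d"]);d=b["d"];a=q(.1,.17,.03);print(np.histogram(a[:,2],np.arange(.1,.171,.005)))
for n,x,y in(("holder",.5,-.117),("ring",.578,-.245),("jar",.6,.305)):
    for f in("side0","side_l"):
        b=np.load(f+".npz");V=cloud("side",d=b["d"]);k=V[(V[...,2]>.006)&(V[...,2]<.07)&(np.hypot(V[...,0]-x,V[...,1]-y)<.045)];print(n,f,k.mean(0).round(3))
E
```

```text
tcp [0.4955 0.2899 0.279 ] xang 119.15 t 32.7 f [-0.  -0.1  0.3] grip 0.0 gap 0.7541875278750158
0.139 445 0.14298014675172477 ((495.1065673828125, 292.5632019042969), 15.046527862548828)
0.128 360 0.13567390061306234 ((495.00543212890625, 291.7955322265625), 20.279930114746094)
0.118 440 0.13514297404353942 ((495.0284423828125, 292.03155517578125), 20.284515380859375)
side [0.001 0.005 0.031] ((498.2422180175781, 289.00372314453125), (94.8869400024414, 94.42140197753906), 28.661170959472656)
scene [-0.005 -0.006  0.03 ] ((498.0279541015625, 293.5218811035156), (93.45845031738281, 91.35735321044922), 30.231595993041992)
(array([12,  9,  6, 12, 12, 12, 20, 27, 29, 10,  6,  4,  4,  0]), array([0.1  , 0.105, 0.11 , 0.115, 0.12 , 0.125, 0.13 , 0.135, 0.14 ,
       0.145, 0.15 , 0.155, 0.16 , 0.165, 0.17 ]))
holder side0 [ 0.499 -0.122  0.046]
holder side_l [ 0.499 -0.122  0.046]
ring side0 [ 0.577 -0.247  0.01 ]
ring side_l [ 0.576 -0.246  0.01 ]
jar side0 [0.603 0.289 0.046]
jar side_l [0.6   0.289 0.042]
```

The cap's top is at z = 0.143, exactly 115 + 28 mm. The foot is flat and the holder, ring and jar have not moved.

```bash
python3 -c "
from rig import *
print(finish_job())"
```

```text
the job is handed in; nothing more can be done
None
```

The lamp stand is upright, with the wooden column seated flat on the marble and the brass cap seated flat on the column; both are released, and I handed the job in at about 33 s of the 72 s limit.

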